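# Cam-locked mould slide of a bench tile press

## Robot

A 7-joint arm with a two-finger parallel gripper is mounted at the origin on the work surface. World frame = base frame: x ahead of the robot, y to its left, z up, the work surface at z = 0. Lengths are in m, angles in rad, forces in N, time in s.
With the tool pointing down it reaches from about 0.4 to 0.925 m from the base axis. Payload 5.6 kg.
Tool frame: the origin (TCP) lies at the very end of the fingers, on their centre line; the grasp point (between the pads) lies manip.grip_point_offset behind it (manip.grip_point_offset is the distance from the TCP to the grasp point, in m); x points along the fingers, y is the direction in which the jaws open and shut, and the axes are right-handed (so a half turn about x gives the same grasp; the last joint's range is limited). The gripper opens to 85 mm and grips with 20 to 120 N. Pads are 22 mm wide; open, the fingers measure 114 mm over their backs; the gripper's body (76 mm by 85 mm) begins 54 mm behind the grasp point. The pads swing forward as they close: fully open they stand 13 mm farther back than shut.
Start: joints at [1.091, 0.468, -0.012, 1.603, 0.006, 1.071, -0.056], TCP at [0.275, -0.589, 0.2] pointing down, gripper open.
Joint ranges: [-2.53, 2.53], [-0.31, 2.02], [-1.57, 1.55], [0.28, 2.44], [-1.29, 4.43], [0.15, 1.84], [-2.92, 2.92]. Speed limits (rad/s): [2.57, 2.57, 3.14, 3.14, 3.14, 3.14, 3.14].

## Interface

Orientations are given as a rotation vector (axis times angle).
In Python, from station import manip, camera, get_calibration, job gives the robot as it stands.
- The arm moves only by the tool jog_arm, never from a script. Its argument "motion" is text: rows parted by semicolons, each of 5 numbers parted by spaces: the shift along the tool's x, y, z in m, then the turn about the tool's x in rad, then the opening, from 0 (shut) to 1 (fully open). A call has 1 to 12 rows; each row is the pose to reach, as a shift and turn from the pose commanded when the call began, along the tool's axes at that moment; what a row does not reach only later rows make up. A row lasts 1/10 s, in which the tool goes at most 50 mm and 8.59 degrees, less where a joint would pass 70% of its speed; a pose out of reach is approached as far as the arm can. A call with a gripper value outside its range is refused whole. The fingers move at their own pace and stop on an object; "force" is the grip in N (left out, the last holds). Time passes only in rows, so rows that repeat a pose let the fingers close. It gives the time, the measured TCP pose, the force and the opening at its end, in the units of the state.
- manip.sense(): the state, without advancing time (a new reading comes with each control period).
- camera(name): name is "scene" or "top"; returns (picture, depth): 400x640x3 uint8, red, green, blue; 400x640 float32, m along the optical axis (not along the pixel's ray), 0 where there is no reading.
- get_calibration(name): a dict with "fx", "fy", "cx", "cy" (pixels), "k1" (the pictures are not rectified: a ray, as slopes to the right and down, at radius r is drawn at 1 + k1 r^2 times it, then the intrinsics apply), "rvec" (rotation vector, rad) and "tvec" (3), from world to camera coordinates, as OpenCV has them. Camera axes: x right, y down, z forward; pixel columns grow to the right and rows downward; lengths in m; the calibration is good to about 2 mm. A picture is of the moment at which its call begins. get_calibration takes no time and is no camera call.
- job.close_job(): hands the job in, once; it reports no verdict.
The state is a dict: "time_s": time; "q": joint angles; "qd": joint speeds; "joint_torque": joint torques, N m; "ee_pos": TCP position; "ee_rot": TCP orientation; "ft_force": force on the tool from outside, world axes, zero at the start; "torque": the same for the moment, N m; "opening": finger opening in m.
Only numpy, scipy, OpenCV 4.12 (cv2) and the standard library are available. Lean on these libraries where they do the work, as an engineer would, in place of code of your own. Each camera call takes 0.05 s, during which the arm holds its last target. There are 200 camera calls.

## Task

Using closed fingers only to push, first swing the black lever post round until the brass cam shows its low point to the slide's nose (the lever then lies over the yellow line). Only then push the red plate forward until the mould slide is fully home against the press platen, and leave everything with the hand clear. Do not grip or lift anything, and leave the tape roll, wood offcut and steel spacer where they are.

Things in the scene. Friction and masses are not known exactly. Their poses are not given: they have to be found in the camera images.
- cam (a joint): angle of the eccentric brass cam, rad, positive counter-clockwise from above. 0: low point (thin side, white dot) faces the slide's nose, lever over the yellow line. Starts at 1.5 to 2.4: turn it clockwise. It can overshoot (stop at -0.9) and stays where left; about 4 N at the post turns it. Within 0.3 of 0 counts as low; beyond 0.5 it blocks the slide's last millimetres.
- slide (a joint): travel of the mould slide, m, growing forward towards the yellow cylinder: starts at 0 to 0.010, fully home at 0.050 (a stop; within 4 mm counts). Friction about 3 N, it stays where left. With the cam at its starting angle the nose runs against the cam at 0.026 to 0.038, short of home.
- cam_pivot (a point): on the cam's upright pivot axis, at the lever bar's top, 42 mm above the bench. Brass disc: diameter 60 mm, 16 mm thick, centre 15 mm off the pivot. Axes turn with the cam: the lever points 0.873 rad counter-clockwise of its x axis; at cam = 0 its x axis is the slide's forward direction.
- lever_post (a point): black upright round post at the end of the lever, diameter 18 mm, 70 mm from the cam's pivot axis; the point is on its axis 62 mm above the bench, the post's top is 84 mm and its foot 40 mm above the bench.
- push_plate (a point): middle of the red upright plate at the back of the mould slide, 62 mm above the bench; plate 64 mm wide, 12 mm thick, top 94 mm, foot 28 mm above the bench. x axis: the slide's forward direction (away from the robot); y: left along its width; z up. The cam pivot lies 110 mm left of it and, with the slide at 0, 60 mm ahead.
- mould (a point): centre of the square grey steel mould frame's top, on the slide ahead of the red plate: 84 mm square, 56 mm above the bench; axes as push_plate's. The steel base plate under everything is 12 mm thick.
- nose (a point): middle of the flat front face of the slide's nose, the arm that sticks out on its left and runs against the cam; arm top 30 mm above the bench; axes as push_plate's
- tape: loose yellow tape roll lying flat on the bench, diameter 90 mm, 24 mm high, origin at the centre of its underside; a bystander to the right of the fixture
- offcut: loose block of light wood 100 x 45 x 40 mm on the bench, origin at the centre of its underside; a bystander to the left of the fixture
- spacer: loose steel cylinder, diameter 28 mm, 28 mm high, standing on the near left corner of the base plate, origin at the centre of its underside; a bystander

How it is judged:
On the way, in this order (a step that is already met when the one before it is completed fails the run):
1. the cam is at its low point while the slide is still back (value of joint cam between -0.3 and 0.3 rad and value of joint slide below 0.02 m), for 0.3 s.
2. the slide is pushed fully home (value of joint slide above 0.046 m), for 0.2 s.
At the end, for the whole second after the job is handed in: The slide is fully home (within 4 mm of its stop), the cam is within 0.3 rad of its low point, both at rest, and tape roll, offcut and spacer are within 20 mm of where they started (value of joint cam between -0.3 and 0.3 rad and value of joint slide above 0.046 m and velocity of joint slide between -0.005 and 0.005 m/s and velocity of joint cam between -0.05 and 0.05 rad/s and distance of each of tape, offcut, spacer from where it was at the start of the episode below 0.02 m); the robot touches nothing.
It fails at once if the slide is pushed forward (past 28 mm) while the cam is more than 0.45 rad from its low point (value of joint slide above 0.028 m and (value of joint cam above 0.45 rad or value of joint cam below -0.45 rad)).
It fails at once if the lever post is taken between the fingers (horizontal distance between the grasp point and lever_post below 0.009 m and z of the grasp point in the frame of lever_post below 0.034 m).
It fails at once if the red plate is taken between the fingers (x of the grasp point in the frame of push_plate between -0.008 and 0.008 m and y of the grasp point in the frame of push_plate between -0.034 and 0.034 m and z of the grasp point in the frame of push_plate below 0.044 m).
It fails at once if a bystander is lifted, tipped or shoved more than 30 mm (distance of any of tape, offcut, spacer from where it was at the start of the episode above 0.03 m or angle between any of tape, offcut, spacer's own z axis and vertical above 0.5 rad or height (world z) of any of tape, offcut above 0.012 m or height (world z) of spacer above 0.024 m).
It also fails if it takes over 48 s, if anything falls off the work surface, if the arm or the gripper's body presses on something with over 40 N, if the wrist force passes 120 N, or if a joint passes its speed limit or range.

## Working session

There is one attempt and no reset: what is moved stays moved. The work goes in short steps, Python scripts to look and compute and a tool call to move; the robot and the scene stay as the last step left them, time stands still between calls to the robot, and variables do not carry over. Pictures are saved under pics/ and viewed, about 8 in all and at most 12, crops included, and the job is handed in when it is done.

Besides the shell and the picture viewer there is one more tool, called after ">>>" as name(argument=value, ...), one argument or row to a line, values as JSON. jog_arm: Moves the arm, as the interface text tells. Its arguments: {"type":"object","properties":{"motion":{"type":"string"},"force":{"type":"number"}},"required":["motion"]}

```bash
mkdir -p pics
cat > h.py <<'E'
import numpy as np, cv2
from station import manip, camera, get_calibration, job
from scipy.spatial.transform import Rotation as R
def snap(n,f=None):
    p,d=camera(n)
    np.savez(f'{n}.npz',p=p,d=d)
    if f: cv2.imwrite(f'pics/{f}.png',p[:,:,::-1])
    return p,d
def ray(n,u,v):
    c=get_calibration(n)
    x=np.array([(u-c['cx'])/c['fx'],(v-c['cy'])/c['fy']]);s=x.copy()
    for _ in range(20): s=x/(1+c['k1']*(s@s))
    Rm=cv2.Rodrigues(np.array(c['rvec'],float))[0];t=np.array(c['tvec'],float).ravel()
    return -Rm.T@t, Rm.T@np.array([s[0],s[1],1])
def atz(n,u,v,z):
    o,r=ray(n,u,v); return o+r*(z-o[2])/r[2]
def atd(n,u,v,d):
    o,r=ray(n,u,v); return o+r*d
E
python3 - <<'E'
from h import *
s=manip.sense();print(s['time_s'],s['ee_pos'],R.from_rotvec(s['ee_rot']).as_matrix().round(3),manip.grip_point_offset)
snap('top','top1');snap('scene','scene1')
E
```

```text
0.0 [ 0.27464781 -0.58842755  0.19863331] [[-0.001  0.423 -0.906]
 [ 0.002 -0.906 -0.423]
 [-1.    -0.002  0.   ]] 0.0187
```

View pics/top1.png

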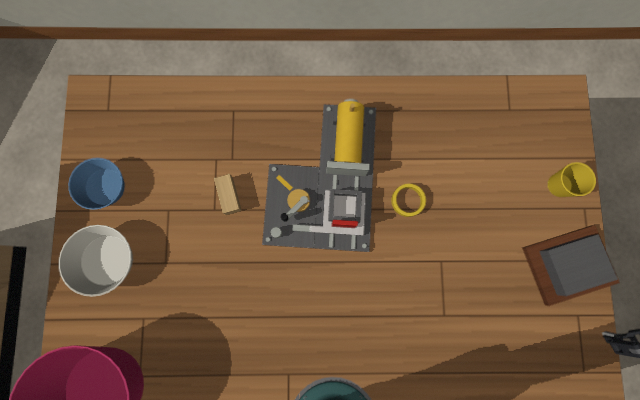

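View pics/scene1.png

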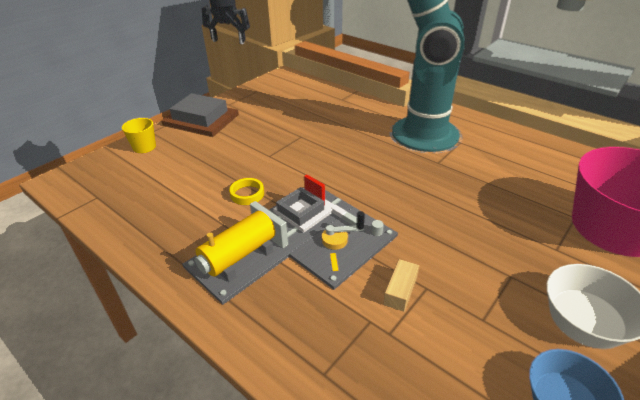

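The top view shows the fixture at about (320,200), with the red plate near (345,223), the post near (285,217), the spacer at (276,232), the offcut at (227,193) and the tape at (409,200). I'll enlarge both views.

Run:
```python
from h import *
p=np.load('top.npz')['p'][150:260,255:385,::-1];q=np.load('scene.npz')['p'][165:290,270:410,::-1]
cv2.imwrite('pics/topc.png',cv2.resize(p,None,fx=6,fy=5.4545,interpolation=cv2.INTER_CUBIC) if 0 else cv2.resize(p,None,fx=5,fy=5,interpolation=cv2.INTER_CUBIC))
d=np.load('top.npz')['d']
for n,u,v in [('plate',345,223),('post',285,217),('pivot',305,200),('spacer',276,232),('mouldc',345,206),('base',280,180)]:
    print(n,d[v,u],atd('top',u,v,d[v,u]).round(4))
```

```text
plate 0.99525607 [ 0.5047 -0.0338  0.0904]
post 1.004028 [0.5218 0.1181 0.0822]
pivot 1.0501841 [0.572  0.0681 0.0438]
spacer 1.0409178 [0.4875 0.1448 0.0392]
mouldc 1.0670375 [ 0.558  -0.0395  0.0261]
base 1.0923868 [0.6342 0.1381 0.0098]
```

View pics/topc.png

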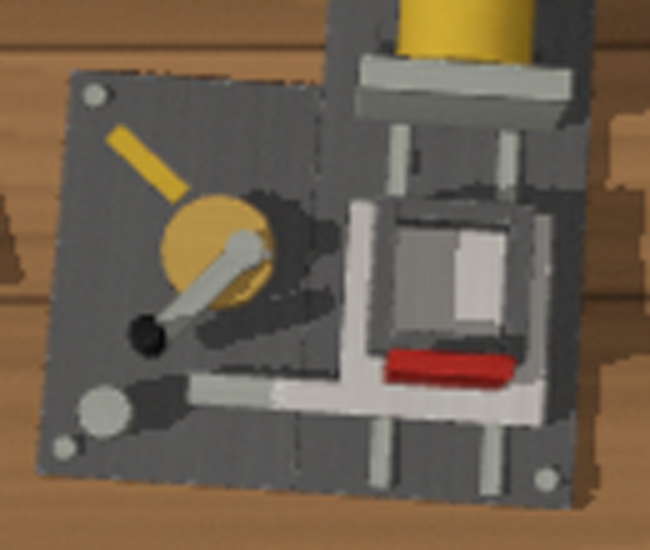

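Run:
```python
from h import *
f=lambda u,v,z: atz('top',255+u/5-.4,150+v/5-.4,z)[:2]
a=f(40,472,.012);b=f(573,507,.012);print('near edge',a,b,np.degrees(np.arctan2(*( (a-b)*[-1,1])))) 
t=np.array(a-b);yaw=np.arctan2(-t[0],t[1]);print('yaw',yaw)
a2=f(72,70,.012);e=a2-a;print('yaw2',np.arctan2(e[1],e[0]))
pv=f(244,246,.042);po=f(148,334,.084);sp=f(104,410,.040)
print('pivot',pv,'post',po,np.linalg.norm(po-pv),'spacer',sp)
y1=f(113,132,.012);y2=f(182,192,.012);w=y1-y2;print('line ang',np.arctan2(w[1],w[0]), 'from pivot',np.arctan2(*(y1-pv)[::-1]))
l=po-pv;print('lever ang',np.arctan2(l[1],l[0]))
pl=[f(388,352,.094),f(516,360,.094)];print('plate top front',pl)
for c in [(388,352),(516,360),(508,388),(385,380)]: print(c,f(*c,.094))
F=np.array([np.cos(yaw),np.sin(yaw)]);L=np.array([-F[1],F[0]])
m=f(450,369,.094);r=pv-m;print('m',m,'pivot rel plate fwd,left',r@F,r@L)
print('spacer rel pivot',(sp-pv)@F,(sp-pv)@L,'post rel',(l)@F,l@L)
for n,u,v,z in [('off',227,193,.04),('tape',409,200,.024)]: print(n,atz('top',u,v,z)[:2])
s=manip.sense()
```

```text
near edge [0.45776    0.18313295] [ 0.4372358  -0.10384974] -4.090669841966423
yaw -0.07139565735435019
yaw2 -0.06439354046030138
pivot [0.57555534 0.07245034] post [0.52312702 0.12002127] 0.07079352267059076 spacer [0.488501   0.14630679]
line ang 0.8447927268154014 from pivot 0.8115459726738603
lever ang 2.4047306507175374
plate top front [array([ 0.51209971, -0.00141921]), array([ 0.50771807, -0.06579214])]
(388, 352) [ 0.51209971 -0.00141921]
(516, 360) [ 0.50771807 -0.06579214]
(508, 388) [ 0.49360495 -0.06146855]
(385, 380) [4.97963984e-01 2.50659052e-04]
m [ 0.50334098 -0.03249232] pivot rel plate fwd,left 0.06454430079468425 0.10982671568080013
spacer rel pivot -0.09210112114040502 0.06745827142179575 post rel -0.05568823347136108 0.043709764411978096
off [0.59252159 0.27631805]
tape [ 0.57403468 -0.2140797 ]
```

The geometry is consistent: fixture yaw is about -0.07, the cam about +1.60, and the post about (0.523, 0.120). Next I shut the fingers and move above the start spot on the clockwise-pushing side of the post.

>>> jog_arm(
  motion="0 -0.524 -0.495 -0.397 0;0 -0.524 -0.495 -0.397 0;0 -0.524 -0.495 -0.397 0;0 -0.524 -0.495 -0.397 0;0 -0.524 -0.495 -0.397 0;0 -0.524 -0.495 -0.397 0;0 -0.524 -0.495 -0.397 0;0 -0.524 -0.495 -0.397 0;0 -0.524 -0.495 -0.397 0;0 -0.524 -0.495 -0.397 0;0 -0.524 -0.495 -0.397 0;0 -0.524 -0.495 -0.397 0",
  force=20,
)

```text
time_s: 1.3
ee_pos: [0.4639, -0.0177, 0.1996]
ee_rot: [1.728, 0.765, -1.728]
ft_force: [1.2, -0.7, -0.3]
opening: -0.0002
```

```bash
cat >> h.py <<'E'
def to(x,y,z,phi,ref=None):
    "tool shift+turn from pose ref (default measured) to world target; phi = world angle of tool -z"
    s=manip.sense();M=R.from_rotvec(s['ee_rot']).as_matrix()
    d=M.T@(np.array([x,y,z])-s['ee_pos']);a=-M[:,2];cur=np.arctan2(a[1],a[0])
    return np.r_[d,-(phi-cur)].round(4)
E
python3 - <<'E'
from h import *
s=manip.sense();print(s['time_s'],s['ee_pos'],s['opening'],s['q'].round(2) if hasattr(s['q'],'round') else s['q'])
print(to(.5015,.0963,.2,.834))
E
```

```text
1.3 [ 0.46387429 -0.01765348  0.199621  ] -0.00018388338521202325 [ 0.39  0.19 -0.47  2.02  0.11  0.96 -0.87]
[-0.0004 -0.0488 -0.1096 -0.0006]
```

>>> jog_arm(
  motion="0 -0.049 -0.11 0 0;0 -0.049 -0.11 0 0;0 -0.049 -0.11 0 0;0 -0.049 -0.11 0 0;0.05 -0.049 -0.11 0 0;0.08 -0.049 -0.11 0 0;0.1 -0.049 -0.11 0 0;0.1 -0.049 -0.11 0 0",
)

```text
time_s: 2.1
ee_pos: [0.4987, 0.0927, 0.0967]
ee_rot: [1.723, 0.765, -1.736]
ft_force: [0.7, -0.7, -0.0]
opening: 0.0001
```

Run:
```python
from h import *
p,d=snap('top');q,_=snap('scene')
a=cv2.resize(p[150:260,255:385,::-1],None,fx=3,fy=3,interpolation=3);b=cv2.resize(q[165:275,290:420,::-1],None,fx=3,fy=3,interpolation=3)
cv2.imwrite('pics/c2.png',np.hstack([a,b]))
print(manip.sense()['ee_pos'],to(.5015,.0963,.052,.834))
```

```text
[0.50145155 0.09392736 0.09979169] [ 0.0478 -0.0016 -0.0018 -0.0015]
```

View pics/c2.png

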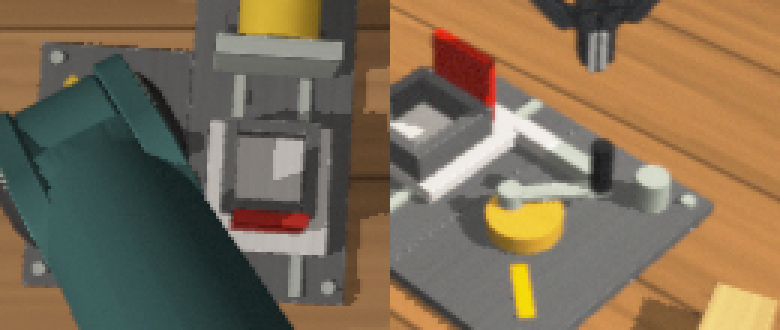

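The closed fingers hover near-right of the post at crop (600,50), and the post at (600,165) is undisturbed. Lowering beside it.

>>> jog_arm(
  motion="0.025 -0.002 -0.002 0 0;0.048 -0.002 -0.002 0 0;0.048 -0.002 -0.002 0 0",
)

```text
time_s: 2.5
ee_pos: [0.5004, 0.0968, 0.0509]
ee_rot: [1.726, 0.765, -1.731]
ft_force: [-1.3, -0.3, -0.1]
opening: -0.0002
```

```bash
cat >> h.py <<'E'
PV=np.array([.5755,.0725])
def arc(th,d=.020,z=.052):
    for t in th:
        c=PV+.07*np.array([np.cos(t),np.sin(t)])-d*np.array([np.sin(t),-np.cos(t)])
        print(round(t,2),to(*c,z,t-np.pi/2).round(3))
E
python3 - <<'E'
from h import *
print(manip.sense()['ee_pos'],manip.sense()['ft_force'])
arc(np.arange(2.4,1.25,-.1))
E
```

```text
[0.50038822 0.09677813 0.05085389] [-1.26163999 -0.32481157 -0.10894104]
2.4 [-0.001  0.002 -0.013  0.004]
2.3 [-0.001  0.    -0.02   0.104]
2.2 [-0.001 -0.001 -0.027  0.204]
2.1 [-0.001 -0.001 -0.034  0.304]
2.0 [-0.001 -0.    -0.042  0.404]
1.9 [-0.001  0.001 -0.049  0.504]
1.8 [-0.001  0.003 -0.056  0.604]
1.7 [-0.001  0.006 -0.063  0.704]
1.6 [-0.001  0.009 -0.069  0.804]
1.5 [-0.001  0.013 -0.075  0.904]
1.4 [-1.000e-03  1.800e-02 -8.100e-02  1.004e+00]
1.3 [-1.000e-03  2.200e-02 -8.600e-02  1.104e+00]
```

>>> jog_arm(
  motion="0 0.002 -0.013 0 0;0 0 -0.02 0.1 0;0 -0.001 -0.027 0.2 0;0 -0.001 -0.034 0.3 0;0 0 -0.042 0.4 0;0 0.001 -0.049 0.5 0;0 0.003 -0.056 0.6 0;0 0.006 -0.063 0.7 0;0 0.009 -0.069 0.8 0;0 0.013 -0.075 0.9 0;0 0.018 -0.081 1.0 0;0 0.022 -0.086 1.1 0",
)

```text
time_s: 3.7
ee_pos: [0.578, 0.1481, 0.0541]
ee_rot: [-2.08, 0.279, 2.072]
ft_force: [0.0, -0.7, 0.5]
opening: 0.0003
```

Run:
```python
from h import *
p,d=snap('top');q,_=snap('scene')
a=cv2.resize(p[150:260,255:385,::-1],None,fx=3,fy=3,interpolation=3);b=cv2.resize(q[175:285,290:420,::-1],None,fx=3,fy=3,interpolation=3)
cv2.imwrite('pics/c3.png',np.hstack([a,b]))
s=manip.sense();print(s['ee_pos'],s['ft_force'])
a=-R.from_rotvec(s['ee_rot']).as_matrix()[:,2];print('theta now',np.arctan2(a[1],a[0])+np.pi/2)
arc(np.arange(1.3,.75,-.05))
```

```text
[0.57819761 0.14804375 0.05391841] [-0.30427188  0.02399054  0.14532619]
theta now 1.3046509643533797
1.3 [0.002 0.004 0.002 0.005]
1.25 [ 0.002  0.003 -0.001  0.055]
1.2 [ 0.002  0.002 -0.005  0.105]
1.15 [ 0.002  0.001 -0.008  0.155]
1.1 [ 0.002  0.001 -0.012  0.205]
1.05 [ 0.002  0.001 -0.016  0.255]
1.0 [ 0.002  0.001 -0.019  0.305]
0.95 [ 0.002  0.001 -0.023  0.355]
0.9 [ 0.002  0.001 -0.026  0.405]
0.85 [ 0.002  0.002 -0.03   0.455]
0.8 [ 0.002  0.003 -0.034  0.505]
```

View pics/c3.png

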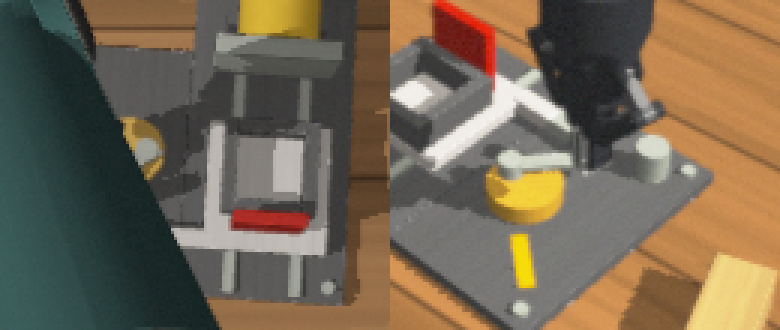

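The picture seems to show the moment before the move, or the lever wasn't moved. I'll look again without moving.

Run:
```python
from h import *
print(manip.sense()['time_s'])
q,_=snap('scene');p,_=snap('top')
a=cv2.resize(p[150:260,255:385,::-1],None,fx=3,fy=3,interpolation=3);b=cv2.resize(q[175:285,290:420,::-1],None,fx=3,fy=3,interpolation=3)
cv2.imwrite('pics/c4.png',np.hstack([a,b]))
s=manip.sense();print(s['time_s'],s['ee_pos'],s['ft_force'])
```

```text
3.8
3.9 [0.57644622 0.14748979 0.05301042] [ 0.1592503  -0.29717831  0.49194912]
```

View pics/c4.png

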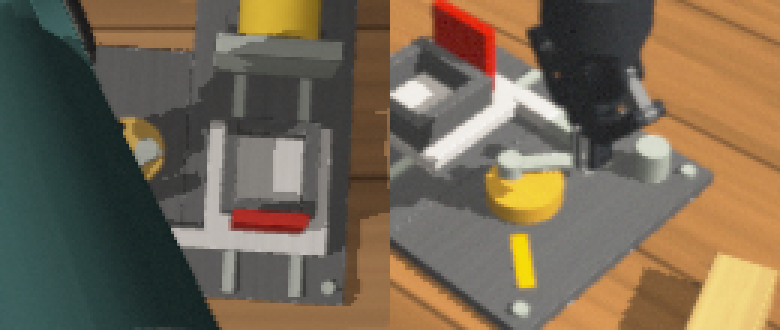

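Run:
```python
from h import *
c=get_calibration('scene');rv=np.array(c['rvec'],float);t=np.array(c['tvec'],float).ravel()
K=np.array([[c['fx'],0,c['cx']],[0,c['fy'],c['cy']],[0,0,1.]])
s=manip.sense()
P=np.array([s['ee_pos'],[.523,.120,.084],[.523,.120,.042],[.5755,.0725,.042],[.5004,.0968,.051],[.4885,.1463,.04]])
uv=cv2.projectPoints(P,rv,t,K,np.array([c['k1'],0,0,0.]))[0][:,0]
print(np.c_[uv,(uv-[290,175])*3+[390,0]].round(1))
q=np.load('scene.npz')['p'][185:255,440:520] if 0 else np.load('scene.npz')['p'][150:250,300:420,::-1]
cv2.imwrite('pics/c5.png',cv2.resize(q,None,fx=6,fy=6,interpolation=3))
d=np.load('scene.npz')['d']
for u,v in [(361,228),(358,226),(350,228),(355,200),(358,220)]: print(u,v,atd('scene',u,v,d[v,u]).round(3))
```

```text
[[354.8 239.5 584.3 193.6]
 [359.6 211.4 598.7 109.3]
 [358.8 225.  596.5 150. ]
 [328.8 228.2 506.4 159.5]
 [356.7 213.  590.1 113.9]
 [376.5 222.7 649.6 143. ]]
361 228 [0.577 0.163 0.098]
358 226 [0.585 0.16  0.108]
350 228 [0.584 0.139 0.089]
355 200 [0.6   0.159 0.188]
358 220 [0.589 0.162 0.128]
```

View pics/c5.png

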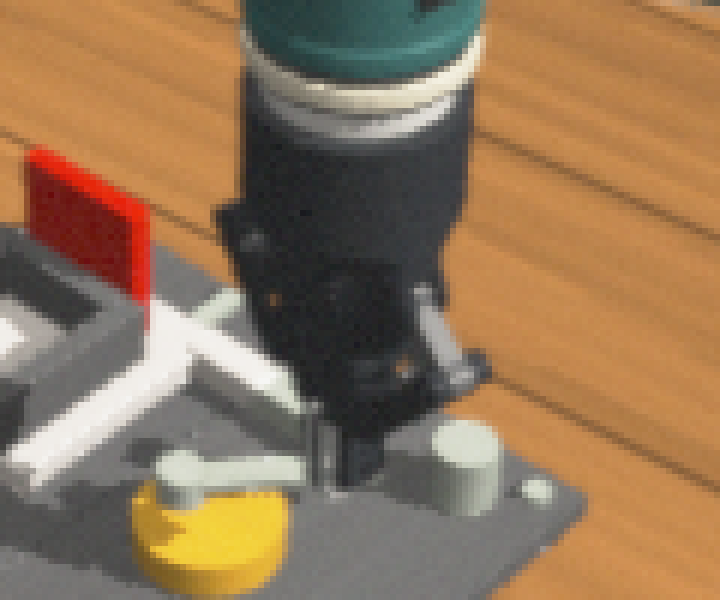

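Run:
```python
from h import *
c=get_calibration('scene');rv=np.array(c['rvec'],float);t=np.array(c['tvec'],float).ravel()
K=np.array([[c['fx'],0,c['cx']],[0,c['fy'],c['cy']],[0,0,1.]])
P=np.array([[.5014,.0939,.0998]])
print(cv2.projectPoints(P,rv,t,K,np.array([c['k1'],0,0,0.]))[0][:,0],'drawn approx 359,189')
d=np.load('scene.npz')['d']
for v in range(215,236,2):
  for u in (352,354,357,360): print(u,v,atd('scene',u,v,d[v,u]).round(3),end=' ')
  print()
s=manip.sense();print(s['q'],s['ee_pos'])
```

```text
[[356.23157901 196.78651034]] drawn approx 359,189
352 215 [0.587 0.145 0.132] 354 215 [0.591 0.153 0.139] 357 215 [0.59  0.159 0.142] 360 215 [0.581 0.161 0.137] 
352 217 [0.581 0.141 0.12 ] 354 217 [0.589 0.152 0.131] 357 217 [0.591 0.16  0.137] 360 217 [0.591 0.167 0.141] 
352 219 [0.588 0.146 0.122] 354 219 [0.593 0.154 0.129] 357 219 [0.592 0.162 0.134] 360 219 [0.596 0.171 0.141] 
352 221 [0.589 0.147 0.117] 354 221 [0.589 0.152 0.12 ] 357 221 [0.586 0.157 0.121] 360 221 [0.596 0.171 0.136] 
352 223 [0.587 0.145 0.109] 354 223 [0.59  0.153 0.116] 357 223 [0.587 0.158 0.116] 360 223 [0.596 0.172 0.131] 
352 225 [0.588 0.146 0.104] 354 225 [0.589 0.153 0.109] 357 225 [0.587 0.159 0.111] 360 225 [0.581 0.162 0.108] 
352 227 [0.588 0.147 0.099] 354 227 [0.591 0.154 0.105] 357 227 [0.587 0.159 0.105] 360 227 [0.577 0.16  0.099] 
352 229 [0.589 0.147 0.094] 354 229 [0.589 0.153 0.098] 357 229 [0.588 0.16  0.101] 360 229 [0.58  0.162 0.097] 
352 231 [0.522 0.1   0.01 ] 354 231 [0.587 0.152 0.09 ] 357 231 [0.587 0.159 0.094] 360 231 [0.511 0.116 0.012] 
352 233 [0.528 0.105 0.011] 354 233 [0.525 0.109 0.011] 357 233 [0.519 0.113 0.009] 360 233 [0.516 0.12  0.011] 
352 235 [0.534 0.11  0.011] 354 235 [0.53  0.112 0.01 ] 357 235 [0.526 0.118 0.011] 360 235 [0.522 0.124 0.011] 
[-0.18406345  0.56729157 -0.16018061  1.83757985  0.12651912  0.74416132
 -2.24680811] [0.57644622 0.14748979 0.05301042]
```

The image and depth put the real fingertip at z≈0.088 while the reported TCP z is 0.053, so the tip sits about 33 mm higher than reported. It passed over the post without touching, which agrees with the forces of about 0 N and the unmoved lever. I'll go back to the start spot and lower further.

Run:
```python
from h import *
print(to(.5015,.0963,.1,.834))
```

```text
[-0.0472  0.0689  0.0589 -1.0974]
```

>>> jog_arm(
  motion="-0.047 0 0 0 0;-0.047 0.069 0.059 -1.1 0;-0.047 0.069 0.059 -1.1 0;-0.047 0.069 0.059 -1.1 0;-0.047 0.069 0.059 -1.1 0;-0.047 0.069 0.059 -1.1 0;-0.047 0.069 0.059 -1.1 0;-0.047 0.069 0.059 -1.1 0;-0.047 0.069 0.059 -1.1 0;-0.047 0.069 0.059 -1.1 0;-0.027 0.069 0.059 -1.1 0;0 0.069 0.059 -1.1 0",
)

```text
time_s: 5.1
ee_pos: [0.502, 0.0958, 0.0528]
ee_rot: [1.732, 0.763, -1.724]
ft_force: [0.4, 0.6, -0.3]
opening: 0.0
```

Run:
```python
from h import *
q,d=snap('scene');s=manip.sense();print(s['time_s'],s['ee_pos'],s['ft_force'],to(.5015,.0963,.028,.834))
cv2.imwrite('pics/c6.png',cv2.resize(q[150:250,300:420,::-1],None,fx=6,fy=6,interpolation=3))
for v in range(196,216,2): print(v,[list(atd('scene',u,v,d[v,u]).round(3)) for u in (353,356,359)])
```

```text
5.15 [0.49833157 0.09485188 0.04818351] [-1.87326677 -0.07965162 -3.50824078] [ 0.0202  0.0014 -0.0033 -0.0009]
196 [[np.float64(0.514), np.float64(0.094), np.float64(0.11)], [np.float64(0.514), np.float64(0.102), np.float64(0.114)], [np.float64(0.508), np.float64(0.106), np.float64(0.112)]]
198 [[np.float64(0.514), np.float64(0.094), np.float64(0.104)], [np.float64(0.512), np.float64(0.101), np.float64(0.107)], [np.float64(0.508), np.float64(0.107), np.float64(0.107)]]
200 [[np.float64(0.516), np.float64(0.096), np.float64(0.101)], [np.float64(0.513), np.float64(0.101), np.float64(0.101)], [np.float64(0.509), np.float64(0.108), np.float64(0.102)]]
202 [[np.float64(0.514), np.float64(0.094), np.float64(0.092)], [np.float64(0.515), np.float64(0.104), np.float64(0.098)], [np.float64(0.506), np.float64(0.105), np.float64(0.093)]]
204 [[np.float64(0.431), np.float64(0.036), np.float64(0.001)], [np.float64(0.514), np.float64(0.103), np.float64(0.091)], [np.float64(0.507), np.float64(0.106), np.float64(0.088)]]
206 [[np.float64(0.435), np.float64(0.039), np.float64(-0.002)], [np.float64(0.429), np.float64(0.044), np.float64(-0.003)], [np.float64(0.428), np.float64(0.053), np.float64(0.001)]]
208 [[np.float64(0.453), np.float64(0.052), np.float64(0.01)], [np.float64(0.45), np.float64(0.059), np.float64(0.012)], [np.float64(0.433), np.float64(0.057), np.float64(-0.001)]]
210 [[np.float64(0.462), np.float64(0.059), np.float64(0.013)], [np.float64(0.457), np.float64(0.065), np.float64(0.014)], [np.float64(0.449), np.float64(0.068), np.float64(0.01)]]
212 [[np.float64(0.466), np.float64(0.062), np.float64(0.012)], [np.float64(0.461), np.float64(0.067), np.float64(0.011)], [np.float64(0.524), np.float64(0.119), np.float64(0.083)]]
214 [[np.float64(0.47), np.float64(0.065), np.float64(0.009)], [np.float64(0.467), np.float64(0.072), np.float64(0.01)], [np.float64(0.53), np.float64(0.123), np.float64(0.083)]]
```

View pics/c6.png

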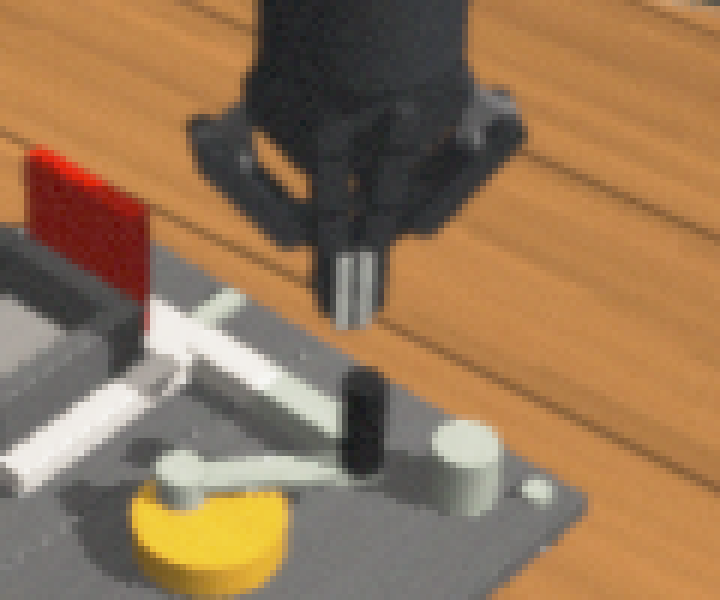

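Confirmed: the fingertips end at crop (350,325), above and short of the post at (362,420), and the true tip z is about 0.087. Lowering 33 mm and checking the depth again.

>>> jog_arm(
  motion="0.015 0 0 0 0;0.033 0 0 0 0;0.033 0 0 0 0",
)

```text
time_s: 5.45
ee_pos: [0.4988, 0.0953, 0.0175]
ee_rot: [1.725, 0.766, -1.732]
ft_force: [-0.0, -0.3, 0.2]
opening: -0.0005
```

Run:
```python
from h import *
q,d=snap('scene');s=manip.sense();print(s['time_s'],s['ee_pos'],s['ft_force'])
for v in range(202,226,2): print(v,[atd('scene',u,v,d[v,u]).round(3).tolist() for u in (352,354,356)])
arc(np.arange(2.4,1.25,-.1),d=.02,z=.02)
```

```text
5.5 [0.49969861 0.09557267 0.01850879] [-0.86920104 -0.94411974  0.38499233]
202 [[0.515, 0.092, 0.092], [0.514, 0.097, 0.094], [0.513, 0.102, 0.096]]
204 [[0.505, 0.085, 0.076], [0.514, 0.097, 0.088], [0.512, 0.101, 0.089]]
206 [[0.512, 0.09, 0.077], [0.51, 0.095, 0.078], [0.509, 0.1, 0.08]]
208 [[0.51, 0.09, 0.069], [0.511, 0.096, 0.073], [0.511, 0.101, 0.076]]
210 [[0.507, 0.088, 0.06], [0.511, 0.096, 0.067], [0.511, 0.102, 0.07]]
212 [[0.468, 0.06, 0.012], [0.51, 0.096, 0.06], [0.51, 0.101, 0.063]]
214 [[0.475, 0.065, 0.013], [0.471, 0.069, 0.012], [0.508, 0.1, 0.055]]
216 [[0.496, 0.08, 0.029], [0.493, 0.084, 0.029], [0.474, 0.077, 0.011]]
218 [[0.502, 0.085, 0.029], [0.498, 0.088, 0.028], [0.494, 0.091, 0.027]]
220 [[0.508, 0.089, 0.029], [0.506, 0.094, 0.031], [0.502, 0.097, 0.03]]
222 [[0.509, 0.09, 0.024], [0.51, 0.097, 0.029], [0.531, 0.117, 0.055]]
224 [[0.508, 0.09, 0.016], [0.507, 0.095, 0.019], [0.531, 0.118, 0.05]]
2.4 [-0.002  0.002 -0.014  0.005]
2.3 [-0.002 -0.    -0.021  0.105]
2.2 [-0.002 -0.001 -0.028  0.205]
2.1 [-0.002 -0.001 -0.036  0.305]
2.0 [-0.002 -0.001 -0.043  0.405]
1.9 [-0.002  0.001 -0.05   0.505]
1.8 [-0.002  0.003 -0.057  0.605]
1.7 [-0.002  0.005 -0.064  0.705]
1.6 [-0.002  0.009 -0.07   0.805]
1.5 [-0.002  0.013 -0.076  0.905]
1.4 [-0.002  0.017 -0.082  1.005]
1.3 [-0.002  0.022 -0.087  1.105]
```

The tip is now at z≈0.054, well inside the post's height. Sweeping.

>>> jog_arm(
  motion="0 0.002 -0.013 0 0;0 0 -0.021 0.1 0;0 -0.001 -0.028 0.2 0;0 -0.001 -0.036 0.3 0;0 -0.001 -0.043 0.4 0;0 0.001 -0.05 0.5 0;0 0.003 -0.057 0.6 0;0 0.005 -0.064 0.7 0;0 0.009 -0.07 0.8 0;0 0.013 -0.076 0.9 0;0 0.017 -0.082 1.0 0;0 0.022 -0.087 1.1 0",
)

```text
time_s: 6.7
ee_pos: [0.5746, 0.1459, 0.0194]
ee_rot: [-2.075, 0.282, 2.08]
ft_force: [-4.8, -1.4, 0.6]
opening: -0.0003
```

Run:
```python
from h import *
q,d=snap('scene');s=manip.sense();print(s['time_s'],s['ee_pos'],s['ft_force'])
cv2.imwrite('pics/c7.png',cv2.resize(q[170:270,300:420,::-1],None,fx=6,fy=6,interpolation=3))
arc(np.arange(1.3,.6,-.05),d=.02,z=.02)
```

```text
6.75 [0.57600602 0.14599605 0.01947713] [-1.91719944 -0.64038642 -0.71675185]
1.3 [-0.     0.001  0.001 -0.003]
1.25 [-0.     0.    -0.003  0.047]
1.2 [-0.    -0.001 -0.006  0.097]
1.15 [-0.    -0.001 -0.01   0.147]
1.1 [-0.    -0.002 -0.014  0.197]
1.05 [-0.    -0.002 -0.017  0.247]
1.0 [-0.    -0.002 -0.021  0.297]
0.95 [-0.    -0.002 -0.024  0.347]
0.9 [-0.    -0.001 -0.028  0.397]
0.85 [-0.    -0.001 -0.032  0.447]
0.8 [-0.    -0.    -0.035  0.497]
0.75 [-0.     0.001 -0.039  0.547]
0.7 [-0.     0.002 -0.042  0.597]
0.65 [-0.     0.003 -0.046  0.647]
```

View pics/c7.png

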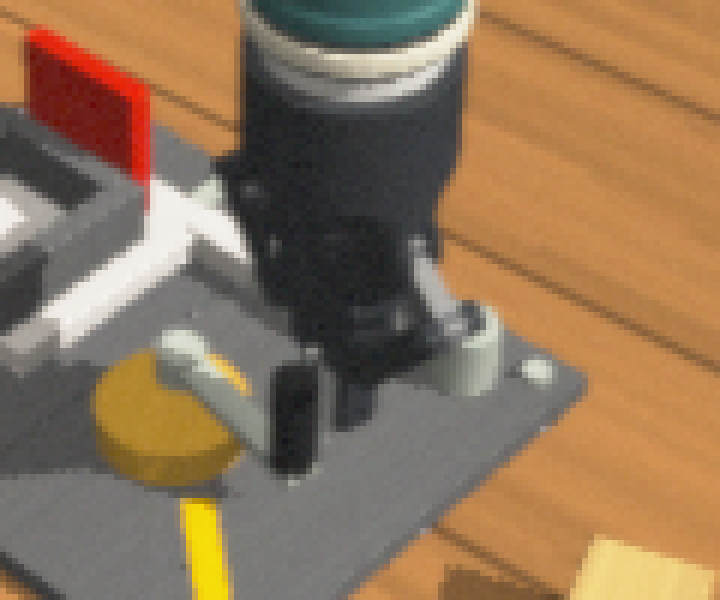

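The post at crop (295,415) is pushed by the fingers and the lever is about two thirds of the way round. Finishing the arc slowly.

>>> jog_arm(
  motion="0 0 -0.003 0.05 0;0 -0.001 -0.006 0.1 0;0 -0.001 -0.01 0.15 0;0 -0.002 -0.014 0.2 0;0 -0.002 -0.017 0.25 0;0 -0.002 -0.021 0.3 0;0 -0.002 -0.024 0.35 0;0 -0.001 -0.028 0.4 0;0 -0.001 -0.032 0.45 0;0 0 -0.035 0.5 0;0 0 -0.036 0.51 0;0 0 -0.036 0.51 0",
)

```text
time_s: 7.95
ee_pos: [0.6102, 0.1375, 0.0194]
ee_rot: [-1.767, 0.718, 1.767]
ft_force: [-2.4, 3.3, 1.7]
opening: 0.0002
```

Run:
```python
from h import *
q,d=snap('scene');s=manip.sense();print(s['time_s'],s['ee_pos'],s['ft_force'])
cv2.imwrite('pics/c8.png',cv2.resize(q[170:270,300:420,::-1],None,fx=6,fy=6,interpolation=3))
```

```text
8.0 [0.61024502 0.13738752 0.01936926] [-2.01961026  3.44610541  1.90142795]
```

View pics/c8.png

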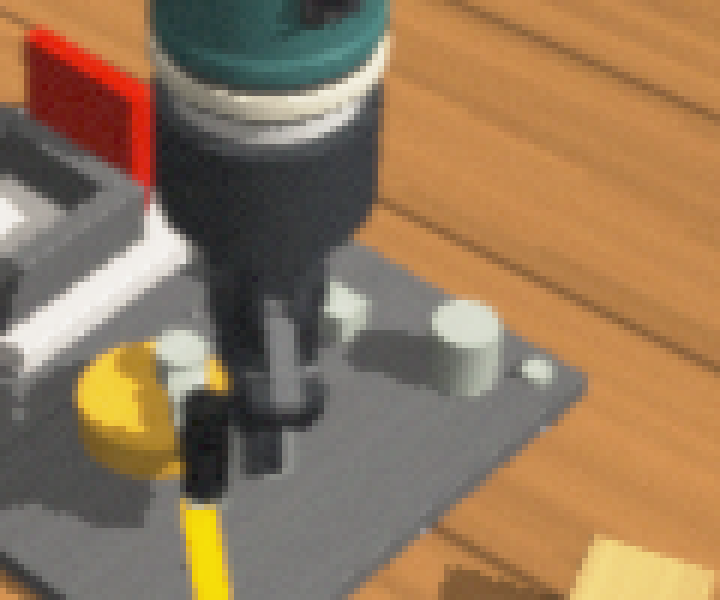

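The lever lies practically over the yellow line, with the post at crop (205,440) and the line starting at (200,510). I'll back off, rise, and check numerically from the top depth.

>>> jog_arm(
  motion="0 0 -0.016 0.51 0;0 0 -0.016 0.51 0;-0.05 0 -0.016 0.51 0;-0.1 0 -0.016 0.51 0;-0.13 0 -0.016 0.51 0;-0.13 0.1 0.084 0.51 0;-0.13 0.1 0.15 0.51 0;-0.13 0.1 0.15 0.51 0;-0.13 0.1 0.15 0.51 0;-0.13 0.1 0.15 0.51 0",
)

```text
time_s: 9.0
ee_pos: [0.4312, 0.1701, 0.1488]
ee_rot: [-1.417, 1.059, 1.417]
ft_force: [1.0, 0.5, -0.7]
opening: -0.0004
```

```bash
cat >> h.py <<'E'
def post():
    p,d=snap('top');out=[]
    for v in range(170,245):
        for u in range(262,320):
            P=atd('top',u,v,d[v,u])
            if .07<P[2]<.095 and p[v,u].max()<70: out.append(np.r_[u,v,P])
    out=np.array(out);print(len(out))
    if len(out):
        m=out.mean(0);print(m.round(4));P=atz('top',m[0],m[1],.084)[:2];l=P-PV
        print('post',P,np.hypot(*l),'cam',np.arctan2(l[1],l[0])+.07-.873)
E
python3 - <<'E'
from h import *
s=manip.sense();print(s['time_s'],s['ee_pos'],s['ft_force']);post()
F=np.array([np.cos(.07),-np.sin(.07)]);m=np.array([.5033,-.0325])
t=m-.035*F;print(t,to(*t,.15,-.07))
E
```

```text
9.0 [0.43118988 0.17008765 0.14876244] [ 0.9755124   0.532422   -0.70563837]Traceback (most recent call last):
  File "<stdin>", line 2, in <module>
  File "h.py", line 33, in post
    P=atd('top',u,v,d[v,u])
  File "h.py", line 18, in atd
    o,r=ray(n,u,v); return o+r*d
        ~~~^^^^^^^
  File "h.py", line 10, in ray
    c=get_calibration(n)
ValueError: time passes only in moves, steps and waits
```

My last call wrongly reused numbers from the previous reference frame, so it pushed the post further in -z instead of backing off. Measuring where the cam is now.

```bash
sed -i 's/^def snap/import functools\nget_calibration=functools.lru_cache(None)(get_calibration)\ndef snap/' h.py
python3 - <<'E'
from h import *
s=manip.sense();print(s['time_s'],s['ee_pos']);post()
F=np.array([np.cos(.07),-np.sin(.07)]);m=np.array([.5033,-.0325])
t=m-.035*F;print(t,to(*t,.15,-.07))
p=np.load('top.npz')['p'];cv2.imwrite('pics/c9.png',cv2.resize(p[150:260,255:385,::-1],None,fx=5,fy=5,interpolation=3))
E
```

```text
9.05 [0.4273408  0.1720913  0.14784023]
42
[2.891429e+02 1.744524e+02 6.325000e-01 1.081000e-01 8.290000e-02]
post [0.63224079 0.10802099] 0.06694219717501602 cam -0.24366591002848814
[ 0.46838571 -0.030052  ] [-0.0018  0.021  -0.2043 -1.2093]
```

View pics/c9.png

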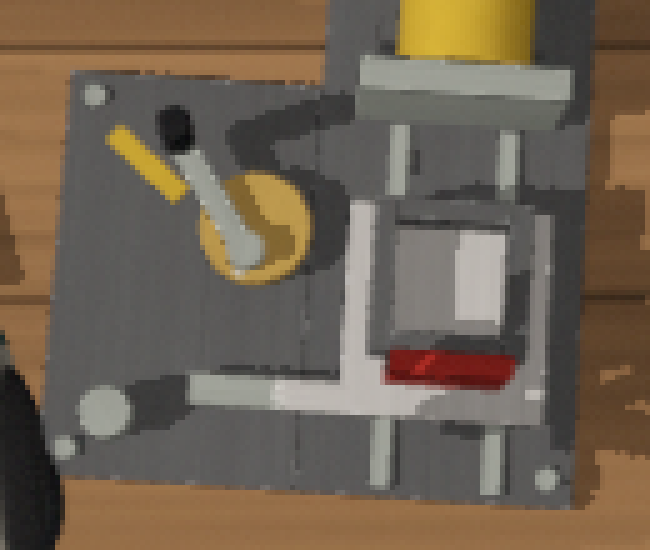

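The cam is about -0.25: the post at crop (174,116) has passed the yellow line. That counts as low but is marginal. I'll nudge it back counter-clockwise from the other side, checking platen clearance first.

Run:
```python
from h import *
d=np.load('top.npz')['d']
for u,v in [(328,163),(329,167),(328,172),(337,155),(340,145)]: print(u,v,atd('top',u,v,d[v,u]).round(3))
print('post by eye',atz('top',289.4,172.8,.084))
print(to(.656,.075,.15,-.8))
```

```text
328 163 [0.663 0.007 0.082]
329 167 [0.652 0.005 0.081]
328 172 [0.652 0.006 0.029]
337 155 [ 0.686 -0.017  0.077]
340 145 [ 0.71  -0.024  0.086]
post by eye [0.6366117  0.10737825 0.084     ]
[-0.0021 -0.1889 -0.1576 -0.4793]
```

>>> jog_arm(
  motion="-0.002 -0.189 -0.158 -0.48 0;-0.002 -0.189 -0.158 -0.48 0;-0.002 -0.189 -0.158 -0.48 0;-0.002 -0.189 -0.158 -0.48 0;-0.002 -0.189 -0.158 -0.48 0;-0.002 -0.189 -0.158 -0.48 0;-0.002 -0.189 -0.158 -0.48 0;-0.002 -0.189 -0.158 -0.48 0;-0.002 -0.189 -0.158 -0.48 0",
)

```text
time_s: 10.0
ee_pos: [0.6579, 0.0719, 0.1508]
ee_rot: [-1.746, 0.743, 1.747]
ft_force: [-0.1, 1.2, 0.0]
opening: -0.0004
```

Run:
```python
from h import *
s=manip.sense();print(s['time_s'],s['ee_pos'],s['ft_force'])
print(to(.656,.075,.15,-.8),to(.656,.075,.02,-.8),'final',to(.6385,.109,.02,-.8))
```

```text
10.0 [0.65786259 0.07188254 0.15076368] [-0.05456873  1.16596521  0.0035195 ]
[ 0.0008 -0.0008  0.0035 -0.0048] [ 0.1308 -0.0007  0.0034 -0.0048] final [ 0.1308 -0.0117  0.0401 -0.0048]
```

>>> jog_arm(
  motion="0.045 0 0 0 0;0.09 0 0 0 0;0.13 0 0 0 0;0.13 0 0 0 0;0.13 -0.003 0.01 0 0;0.13 -0.006 0.018 0 0;0.13 -0.008 0.024 0 0;0.13 -0.009 0.029 0 0;0.13 -0.01 0.034 0 0;0.13 -0.011 0.037 0 0;0.13 -0.011 0.037 0 0",
)

```text
time_s: 11.1
ee_pos: [0.6415, 0.1056, 0.0214]
ee_rot: [-1.748, 0.743, 1.745]
ft_force: [2.8, -1.8, 2.0]
opening: 0.0001
```

```bash
python3 -c "
from h import *
s=manip.sense();print(s['time_s'],s['ee_pos'],s['ft_force'])"
```

```text
11.1 [0.64148618 0.10557945 0.02144744] [ 2.78117876 -1.82978349  1.97483865]
```

There is contact force, so the post was nudged. Backing away from it (this time -z is away), then rising.

>>> jog_arm(
  motion="0 0.005 -0.015 0 0;0 0.01 -0.03 0 0;0 0.01 -0.03 0 0;-0.045 0.01 -0.03 0 0;-0.09 0.01 -0.03 0 0;-0.13 0.01 -0.03 0 0;-0.13 0.01 -0.03 0 0",
)

```text
time_s: 11.8
ee_pos: [0.6577, 0.0758, 0.1563]
ee_rot: [-1.751, 0.74, 1.737]
ft_force: [0.8, -0.2, -0.2]
opening: -0.0003
```

Run:
```python
from h import *
s=manip.sense();print(s['time_s'],s['ee_pos'],s['ft_force'])
F=np.array([np.cos(.07),-np.sin(.07)]);m=np.array([.5033,-.0325]);t=m-.04*F
print(to(*t,.15,-.07))
```

```text
11.8 [0.65774785 0.07577432 0.15628117] [ 0.75246749 -0.24121883 -0.16651285]
[ 0.0044  0.2134  0.0582 -0.7374]
```

>>> jog_arm(
  motion="0 0.213 0.058 -0.73 0;0 0.213 0.058 -0.73 0;0 0.213 0.058 -0.73 0;0 0.213 0.058 -0.73 0;0 0.213 0.058 -0.73 0;0 0.213 0.058 -0.73 0;0 0.213 0.058 -0.73 0;0 0.213 0.058 -0.73 0",
)

```text
time_s: 12.6
ee_pos: [0.4616, -0.0285, 0.1505]
ee_rot: [-2.183, 0.084, 2.182]
ft_force: [-0.5, 0.6, 0.3]
opening: 0.0006
```

Run:
```python
from h import *
s=manip.sense();print(s['time_s'],s['ee_pos'],s['ft_force']);post()
F=np.array([np.cos(.07),-np.sin(.07)]);m=np.array([.5033,-.0325]);t=m-.04*F
print(to(*t,.15,-.07),to(*t,.02,-.07))
```

```text
12.6 [ 0.46157623 -0.02845905  0.15047646] [-0.47554358  0.62283659  0.28353807]
40
[2.8520e+02 1.7755e+02 6.2430e-01 1.1820e-01 8.3000e-02]
post [0.62409439 0.11813847] 0.06666546815267857 cam -0.0489597502803889
[ 0.0004  0.0011 -0.002  -0.0063] [ 0.1304  0.001  -0.002  -0.0063]
```

The cam is now at about -0.05. Lowering behind the red plate and starting the push.

>>> jog_arm(
  motion="0.045 0 0 0 0;0.09 0 0 0 0;0.13 0 0 0 0;0.13 0 0 0 0;0.13 0 -0.01 0 0;0.13 0 -0.02 0 0;0.13 0 -0.026 0 0;0.13 0 -0.032 0 0;0.13 0 -0.038 0 0;0.13 0 -0.044 0 0;0.13 0 -0.05 0 0;0.13 0 -0.056 0 0",
)

```text
time_s: 13.85
ee_pos: [0.5168, -0.0331, 0.0207]
ee_rot: [-2.182, 0.083, 2.182]
ft_force: [-3.9, 1.6, 2.7]
opening: 0.0
```

```bash
cat >> h.py <<'E'
def slide():
    p,d=snap('top');p=p.astype(int)
    v,u=np.where((p[:,:,0]>110)&(p[:,:,1]<60)&(p[:,:,2]<60));k=(abs(u-345)<25)&(abs(v-205)<35)
    P=np.array([atd('top',a,b,d[b,a]) for a,b in zip(u[k],v[k])])
    print('red px',k.sum(),P[P[:,2]>.085].mean(0).round(4) if k.sum() else '')
E
python3 - <<'E'
from h import *
s=manip.sense();print(s['time_s'],s['ee_pos'],s['ft_force']);slide();post()
E
```

```text
13.85 [ 0.51680772 -0.03306772  0.02071593] [-3.90736875  1.60993252  2.73936868]
red px 0 
39
[2.852564e+02 1.774872e+02 6.245000e-01 1.181000e-01 8.300000e-02]
post [0.6242596  0.11799423] 0.06668750720183117 cam -0.05223250042143679
```

Contact is good (about 4 N) and the cam is unchanged. Pushing on in small steps.

>>> jog_arm(
  motion="0 0 -0.003 0 0;0 0 -0.006 0 0;0 0 -0.009 0 0;0 0 -0.012 0 0;0 0 -0.014 0 0;0 0 -0.016 0 0;0 0 -0.016 0 0",
)

```text
time_s: 14.65
ee_pos: [0.5329, -0.0346, 0.0206]
ee_rot: [-2.184, 0.084, 2.182]
ft_force: [-0.6, 0.5, 3.3]
opening: 0.0002
```

>>> jog_arm(
  motion="0 0 -0.001 0 0;0 0 -0.002 0 0;0 0 -0.003 0 0;0 0 -0.003 0 0",
)

```text
time_s: 15.05
ee_pos: [0.5354, -0.0348, 0.0206]
ee_rot: [-2.183, 0.084, 2.182]
ft_force: [-2.0, 0.2, 4.2]
opening: -0.0002
```

>>> jog_arm(
  motion="0 0 -0.001 0 0;0 0 -0.002 0 0;0 0 -0.003 0 0;0 0 -0.003 0 0",
)

```text
time_s: 15.45
ee_pos: [0.5385, -0.035, 0.0206]
ee_rot: [-2.183, 0.084, 2.182]
ft_force: [-2.7, -0.5, 2.9]
opening: 0.0004
```

>>> jog_arm(
  motion="0 0 -0.001 0 0;0 0 -0.002 0 0;0 0 -0.003 0 0;0 0 -0.003 0 0",
)

```text
time_s: 15.85
ee_pos: [0.5391, -0.0349, 0.0204]
ee_rot: [-2.177, 0.082, 2.187]
ft_force: [-9.1, 0.8, 9.2]
opening: 0.0005
```

>>> jog_arm(
  motion="0 0 -0.001 0 0;0 0 -0.002 0 0;0 0 -0.003 0 0;0 0 -0.003 0 0",
)

```text
time_s: 16.25
ee_pos: [0.5386, -0.0348, 0.0201]
ee_rot: [-2.169, 0.081, 2.193]
ft_force: [-19.3, 1.3, 17.5]
opening: 0.0002
```

The arm stopped with the force rising to 19 N at the expected travel, so the slide is home. Backing away (+z) and up.

>>> jog_arm(
  motion="0 0 0.01 0 0;0 0 0.03 0 0;0 0 0.05 0 0;0 0 0.05 0 0;-0.05 0 0.05 0 0;-0.1 0 0.05 0 0;-0.15 0 0.05 0 0;-0.15 0 0.09 0 0;-0.15 0 0.09 0 0",
)

```text
time_s: 17.15
ee_pos: [0.4525, -0.028, 0.1714]
ee_rot: [-2.181, 0.08, 2.18]
ft_force: [-0.4, -0.4, -0.7]
opening: -0.0001
```

Run:
```python
from h import *
s=manip.sense();print(s['time_s'],s['ee_pos'],s['ft_force']);slide();post()
for n,u,v,z in [('spacer',275.4,231.6,.04)]:
    d=np.load('top.npz')['d'];print(atd('top',275,231,d[231,275]))
p=np.load('top.npz')['p'];cv2.imwrite('pics/c10.png',cv2.resize(p[130:270,205:445,::-1],None,fx=3,fy=3,interpolation=3))
```

```text
17.15 [ 0.45245558 -0.02796015  0.17142116] [-0.43451996 -0.36523111 -0.67767309]
red px 11 [ 0.5519 -0.0069  0.1334]
40
[2.8520e+02 1.7755e+02 6.2440e-01 1.1820e-01 8.2800e-02]
post [0.62409439 0.11813847] 0.06666546815267857 cam -0.0489597502803889
[0.49018614 0.1474805  0.03896295]
```

View pics/c10.png

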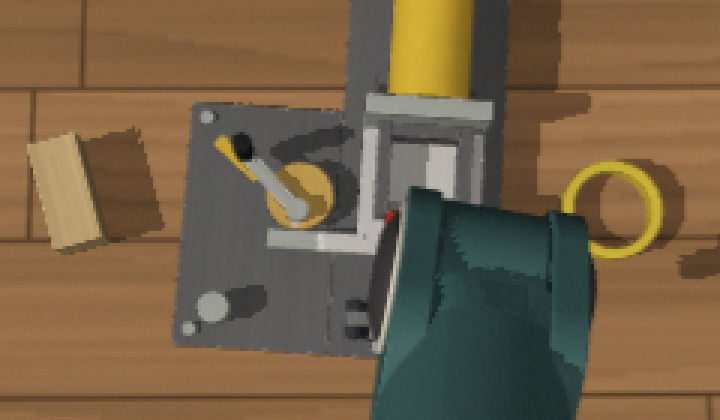

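The mould frame sits against the platen at crop (430,115). The nose arm moved about 19 px, or roughly 50 mm. The lever is on the yellow line, and the tape, offcut and spacer are where they were. The hand is clear, so I'm handing in.

```bash
python3 -c "
from station import job
print(job.close_job())"
```

```text
the job is handed in; nothing more can be done
None
```

The job is done and handed in at about 17 s of robot time. With closed fingers only, I swung the lever post clockwise to the cam's low point, then pushed the red plate until the slide stopped. No verdict was reported at hand-in.

**Last checks**
- **Cam:** about -0.05 rad from the final top picture, with the lever over the yellow line.
- **Slide:** it moved about 50 mm by the picture, and the mould frame sits against the platen. The arm stopped with the force rising to about 19 N. My automatic red-plate measurement failed because the arm hid the plate, so slide travel rests on the picture, the force and the stop position.
- **Bystanders:** the tape roll and offcut look unmoved in the picture. The spacer measured within about 2 mm of its start.
- **Hand:** it is clear, with wrist force about 0.

**What went wrong or disagreed**
- **Fingertip height:** the real fingertips sit about 35 mm above the reported TCP. My first sweep passed over the post without touching it, so I repeated it lower.
- **Retreat error:** one retreat used the wrong reference frame and pushed the cam past its low point to about -0.25 rad. I nudged it back from the other side before touching the slide.

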